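Set the ratchet prop four clicks up

TASK

Set the ratchet prop on the bench to its working height for the next helmet shell: lift its head slowly straight up through exactly four clicks of the latch, counted from where it now sits right down, then lower it gently until the latch carries it, never letting it drop. Prove that it holds by pushing down on the head with about 15 N for half a second (over 45 N would harm the latch), then let go, leaving the other things on the bench where they are.

Things in the scene. Friction and masses are not known exactly. Their poses are not given: they have to be found in the camera images.
- stand: Ratchet prop, fixed to the bench: steel base plate 130 x 110 x 10 mm under a grey upright channel (to 136 mm above the bench, 60 mm in x, 44 mm in y) in which the column slides straight up. Origin: centre of the plate's underside, on the bench, plumb under the head's centre. z up; x points to the latch's side.
- column: Sliding column with a head: block 64 (x) x 40 (y) x 30 mm high, dark steel with rubber top, gripped across its 40 mm sides from above. Origin: centre of the head's top; axes as the stand's. Right down, as at the start: top 175 mm, head's underside 145 mm above the bench. Stroke 97 mm. Mass 0.46 kg, +-20 %. Only the latch holds it up: let go, it falls until a tooth lands on the latch.
- guide_top (a point): Fixed point at the channel's mouth, 136 mm above the bench on the column's axis. The toothed rack on the column's +x face was bolted on anywhere in its slots: the free lift from right down to the first click differs each time, 10 to 43 mm, and no reading gives it. Clicks 2, 3, 4 follow 9 mm apart, click 5 another 10.5 mm higher. Lowering cannot undo a click.
- latch_block (a point): Fixed centre of the steel block guiding the latch, 120 mm above the bench, 40 mm out along the stand's x. The feel: as a tooth (3 mm deep) goes by, the lifting force grows by 8 to 12 N within 3 mm of lift, falls over 2 to 3 mm to some N below the weight, then springs back to the weight: there the latch snaps in, the click. Between teeth: the weight and about 1 N. Seat: up to 1 mm below the click.
- latch: The pawl: sprung steel bolt with a nose roller and a black knob 20 mm across at its outer end, sliding along the stand's x, 120 mm above the bench. Origin: centre of the roller. Its x in the stand's frame: 15.5 mm on the smooth strip and in ordinary notches, 18.5 on a tooth's crest, 13.5 in the fourth notch, cut 2 mm deeper than the rest. Needs no handling.
- shell: Bystander: black round helmet shell, open upward, 230 mm across, 130 mm high. Origin: centre of its underside.
- batten: Bystander: wooden batten 300 x 42 x 22 mm lying flat. Origin: centre of its underside; x along its length.
- beaker: Bystander: white plastic mixing cup, 72 mm across, 95 mm high. Origin: centre of its underside.
- tin: Bystander: plain steel tin, 70 mm across, 100 mm high. Origin: centre of its underside.
There are look-alikes about, which are no part of the job. Leave any orange look-alike of the stand alone.

How it is judged:
By the outcome, as a careful person would: the job done as asked, in the order asked, and still so for the second after the job is handed in, with the robot touching nothing.
It also fails if it takes over 67 s, if anything falls off the work surface, if the arm or the gripper's body presses on something with over 40 N, if the wrist force passes 120 N, or if a joint passes its speed limit or range.

ROBOT

A 6-joint arm with a two-finger parallel gripper is mounted at the origin on the work surface. World frame = base frame: x ahead of the robot, y to its left, z up, the work surface at z = 0. Lengths are in m, angles in rad, forces in N, time in s.
With the tool pointing down it reaches from about 0.3 to 0.85 m from the base axis. Payload 5.4 kg.
Tool frame: the origin (TCP) lies midway between the tips of the shut fingers; the grasp point (between the pads) lies 19 mm behind it (arm.grip_depth is the distance from the TCP to the grasp point, in m); z points along the fingers, y is the line along which they close (so a half turn about z gives the same grasp; the last joint's range is limited). The gripper opens to 85 mm and grips with 20 to 120 N. Pads are 22 mm wide; open, the fingers measure 114 mm over their backs; the gripper's body (76 mm by 85 mm) begins 54 mm behind the grasp point. The pads swing forward as they close: fully open they stand 13 mm farther back than shut.
Start: joints at [1, 0.158, 1.597, -0, 1.386, -0.21], TCP at [0.203, 0.538, 0.231] pointing down, gripper open.
Joint ranges: [-2.91, 2.91], [-0.94, 2.29], [0.18, 2.7], [-1.29, 4.43], [0.17, 2.64], [-3, 3]. Speed limits (rad/s): [2.57, 2.57, 3.14, 3.14, 3.14, 3.14].

INTERFACE

Orientations are given as a unit quaternion [w, x, y, z].
In Python, from workcell import monitor, imaging, arm, search_frame, masks_of, landmark_of gives the robot as it stands. The module is installed in compiled form; this text tells all that it offers.
- The arm moves only by the tool apply_moves, never from a script. Its argument "series" is one flat list of numbers, 5 for each row, row after row: the shift along the world's x, y, z in cm, then the turn about the world's z in degrees, then the closure, from 0 (fully open) to 1 (shut). A call has 1 to 5 rows; each row shifts and turns the commanded pose from where the row before left it; what a row does not reach is not made up. A row lasts 1/10 s, in which the tool goes at most 50 mm and 8.59 degrees, less where a joint would pass 70% of its speed; a pose out of reach is approached as far as the arm can. A call with a gripper value outside its range is refused whole. The fingers move at their own pace and stop on an object; "force" is the grip in N (left out, the last holds). Time passes only in rows, so rows that do not move let the fingers close. It gives the time, the measured TCP pose, the force, the opening and the grip force at its end, in the units of the state.
- monitor.sense(): the state, without advancing time (a new reading comes with each control period).
- imaging.camera(name): name is "scene" or "top" or "wrist"; returns the picture (384x512x3 uint8, red, green, blue); there is no depth.
- imaging.camera_model(name): a dict with "fovy" (degrees; the focal length in pixels is half the picture's height over the tangent of half this angle, whatever the lens; pixels are square), "cx", "cy" (the principal point, pixels), "k1" (the pictures are not rectified: a ray, as slopes to the right and down, at radius r is drawn at 1 + k1 r^2 times it, then the intrinsics apply), "eye" and "attitude" of the camera in the world. Camera axes: x right, y up, looking along -z (the intrinsics and any distortion apply to the point x, -y, -z); pixel columns grow to the right and rows downward; lengths in m; the calibration is good to about 2 mm. A picture is of the moment at which its call begins: read the wrist's pose just before it. camera_model takes no time and is no camera call; for the wrist camera it gives the pose at the moment of the call.
- arm.sign_off(): hands the job in; it is judged then, once.
Trained networks look in the newest picture that a camera, given by its name, has taken for a name from the list of things; names that differ only in an ending like _2 or _b are one class to them, and where a whole thing is asked for, a point or a joint stands for the part that bears it (a point fixed in the world has none). Each returns a list of dicts, best first, with "score" (0 to 1); they miss things now and then, are a little off and sometimes report something else, mostly with a low value. They report only what shows in the picture. A call takes as long as a camera call. They do not tell look-alikes from the thing itself.
- search_frame(label, camera): "xy" ([column, row] in pixels, amid what is visible of it).
- masks_of(label, camera): "pixels" (384x512 bool, what is visible of it) and "xy" ([column, row] in pixels, amid what is visible of it).
- landmark_of(label, camera): "xy" ([column, row] in pixels: a listed point, or the origin of a listed thing).
The state is a dict: "t": time; "joints": joint angles; "qd": joint speeds; "joint_efforts": joint torques, N m; "position": TCP position; "tool_rot": TCP orientation; "ft_force": force on the tool from outside, world axes, zero at the start; "moment": the same for the moment, N m; "width": finger opening in m; "gripper_force": force on a finger pad.
Only numpy, scipy, OpenCV 4.12 (cv2) and the standard library are available. Lean on these libraries where they do the work, as an engineer would, in place of code of your own. Each camera call takes 0.05 s, during which the arm holds its last target. There are 200 camera calls.

## Working session

There is one attempt and no reset: what is moved stays moved. The work goes in short steps, Python scripts to look and compute and a tool call to move; the robot and the scene stay as the last step left them, time stands still between calls to the robot, and variables do not carry over. Pictures are saved under pics/ and viewed, at most 10 in all, crops included, and the job is handed in when it is done.

Besides the shell and the picture viewer there is one more tool, called after ">>>" in YAML: its name, and indented under it one key for each argument. apply_moves: Moves the arm, as the interface text tells. Its arguments: {"type":"object","properties":{"series":{"type":"array","items":{"type":"number"}},"force":{"type":"number"}},"required":["series"]}

```bash
mkdir -p pics
cat > h.py <<'E'
import numpy as np, cv2
from scipy.spatial.transform import Rotation as R
from workcell import monitor, imaging, arm, search_frame, masks_of, landmark_of
def K(m):
    f=192/np.tan(np.radians(m["fovy"])/2); return f
def ray(m,xy):
    f=K(m); d=np.array([(xy[0]-m["cx"])/f,(xy[1]-m["cy"])/f]); u=d.copy()
    for _ in range(20): u=d/(1+m["k1"]*(u@u))
    q=m["attitude"]; A=np.array(q); 
    Rm=A if A.shape==(3,3) else R.from_quat([q[1],q[2],q[3],q[0]]).as_matrix()
    return np.array(m["eye"]),Rm@np.array([u[0],-u[1],-1])
def at_z(m,xy,z):
    e,d=ray(m,xy); return e+d*(z-e[2])/d[2]
def proj(m,p):
    q=m["attitude"]; A=np.array(q)
    Rm=A if A.shape==(3,3) else R.from_quat([q[1],q[2],q[3],q[0]]).as_matrix()
    c=Rm.T@(np.array(p)-np.array(m["eye"])); u=np.array([c[0],-c[1]])/-c[2]
    return u*(1+m["k1"]*(u@u))*K(m)+[m["cx"],m["cy"]]
def save(im,n): cv2.imwrite("pics/"+n,cv2.cvtColor(im,cv2.COLOR_RGB2BGR))
E
python3 - <<'E'
from h import *
print(monitor.sense())
ims=[]
for c in["scene","top"]:
    im=imaging.camera(c); save(im,c+"0.png"); m=imaging.camera_model(c); print(c,m)
    for l,z in[("column",.175),("guide_top",.136),("latch_block",.12),("latch",.12),("stand",0)]:
        for r in landmark_of(l,c)[:3]: print(l,round(r["score"],2),np.round(r["xy"],1),at_z(m,r["xy"],z).round(3))
E
```

```text
{'t': 0.0, 'joints': array([ 9.99945081e-01,  1.59061412e-01,  1.59826510e+00, -2.57214534e-05,
        1.38618602e+00, -2.10070069e-01]), 'qd': array([-0.00180924,  0.00017442, -0.00124101, -0.00074322, -0.00105862,
       -0.00092187]), 'joint_efforts': array([-1.10281693e-03, -3.96013105e+01, -3.31424654e+01, -2.26179395e-04,
        8.57370032e-03,  2.21116693e-05]), 'position': array([0.20265104, 0.53745171, 0.23029349]), 'tool_rot': array([-3.53677646e-04,  1.79411421e-01,  9.83773663e-01, -8.92497942e-04]), 'ft_force': array([ 0.05225183, -0.0285782 ,  0.52226415]), 'moment': array([ 0.03193427, -0.04768178,  0.0468118 ]), 'gripper_force': 0.0, 'width': 0.0852955310642573}
scene {'fovy': 52.1359155658911, 'cx': 252.38676520417164, 'cy': 195.12053506085238, 'k1': -0.13229134264146528, 'eye': array([1.48162727, 0.18522593, 0.77553828]), 'attitude': array([0.56828874, 0.29756406, 0.35583958, 0.67961881])}
column 0.79 [284.8 180.1] [0.539 0.109 0.175]
column 0.68 [198.4 213. ] [ 0.731 -0.088  0.175]
guide_top 0.82 [197.9 221.7] [ 0.719 -0.097  0.136]
guide_top 0.55 [281.2 192.1] [
[... 240 characters left out ...]
] [ 0.713 -0.086  0.   ]
stand 0.73 [284.9 223.5] [0.517 0.116 0.   ]
top {'fovy': 56.612286550949804, 'cx': 260.45495857394064, 'cy': 191.08444430381692, 'k1': -0.11186223746154002, 'eye': array([ 0.38084825, -0.00246472,  1.07781009]), 'attitude': array([ 0.74482841,  0.08262578, -0.0716172 , -0.65823598])}
column 0.8 [307.3 146.3] [ 0.717 -0.085  0.175]
column 0.65 [224.1 210.2] [0.519 0.111 0.175]
guide_top 0.8 [225.9 215.8] [0.51  0.109 0.136]
guide_top 0.8 [308.4 150. ] [ 0.722 -0.093  0.136]
latch_block 0.65 [226.2 200.2] [0.555 0.116 0.12 ]
latch_block 0.58 [303.7 139.3] [ 0.758 -0.078  0.12 ]
stand 0.79 [301.3 168.3] [ 0.707 -0.089  0.   ]
stand 0.6 [228.9 219. ] [0.52  0.114 0.   ]
```

Run:
```python
import cv2,numpy as np
a=cv2.imread("pics/scene0.png");b=cv2.imread("pics/top0.png")
cv2.imwrite("pics/two.png",np.vstack([cv2.resize(a,(400,300)),cv2.resize(b,(400,300))]))
c=cv2.resize(a[140:300,150:350],(800,640))[:600]
cv2.imwrite("pics/crop.png",c)
```

```text
(no output)
```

View pics/two.png

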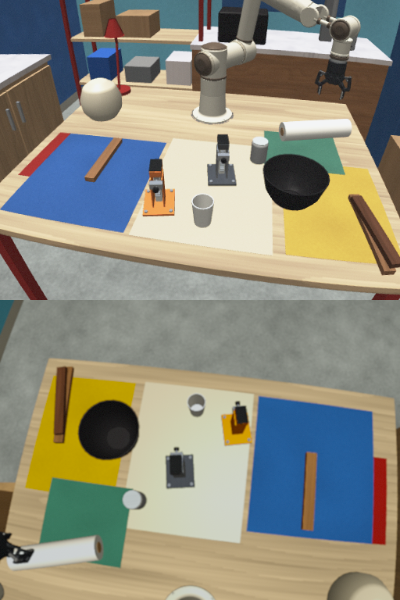

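View pics/crop.png

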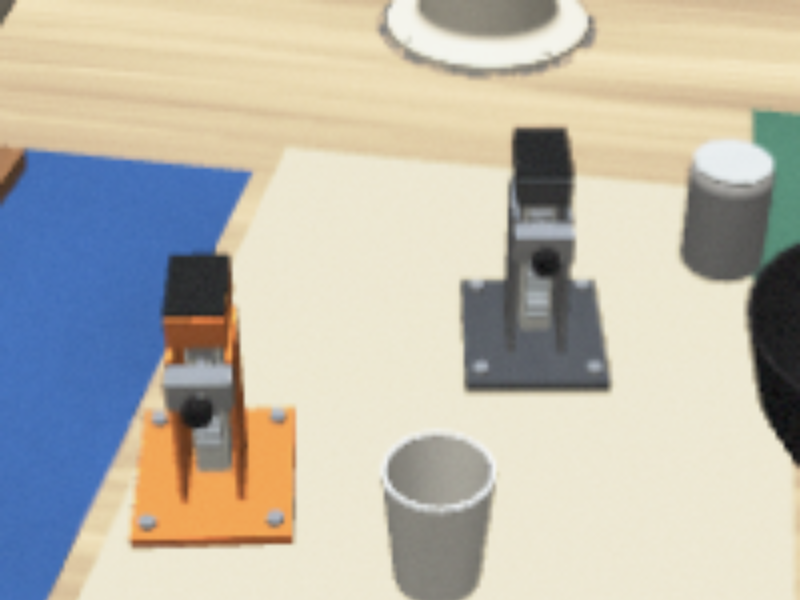

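The grey stand sits at scene (285,200) and top (225,212). What could be mistaken for it is the orange stand at scene (199,235), top (305,145). The close crop shows dark steel and a black knob facing the scene camera on the grey one, so I choose it. I'll now refine its position and yaw.

Run:
```python
from h import *
for c in["scene","top"]:
    im=imaging.camera(c); m=imaging.camera_model(c)
    for l,z in[("stand",.01),("column",.175)]:
        for r in masks_of(l,c)[:3]:
            p=r["pixels"]; ys,xs=np.nonzero(p); mc=im[p].mean(0)
            print(c,l,round(r["score"],2),np.round(r["xy"]),p.sum(),mc.round(),at_z(m,r["xy"],z).round(3))
            if c=="top" and mc[0]-mc[2]<25:
                w=np.array([at_z(m,q,z)[:2] for q in zip(xs,ys)]).astype(np.float32)*1000
                print(cv2.minAreaRect(w))
m=imaging.camera_model("top"); im=imaging.camera("top")
c=im[175:245,190:265]; save(cv2.resize(c,None,fx=8,fy=8,interpolation=cv2.INTER_CUBIC),"ct.png")
```

```text
scene stand 0.82 [287. 215.] 1554 [93. 95. 97.] [0.486 0.119 0.01 ]
scene stand 0.57 [205. 249.] 2106 [171. 126.  85.] [ 0.687 -0.096  0.01 ]
scene stand 0.45 [331. 190.] 643 [133. 134. 132.] [0.317 0.255 0.01 ]
scene column 0.93 [205. 219.] 542 [95. 79. 70.] [ 0.752 -0.065  0.175]
scene column 0.61 [283. 190.] 460 [87. 87. 85.] [0.587 0.111 0.175]
top stand 0.95 [230. 220.] 1580 [73. 76. 77.] [0.518 0.109 0.01 ]
((534.7600708007812, 109.15750122070312), (156.82989501953125, 108.79386901855469), 8.602362632751465)
top stand 0.7 [303. 163.] 1597 [149. 111.  27.] [ 0.724 -0.092  0.01 ]
top column 0.65 [225. 211.] 400 [36. 38. 38.] [0.518 0.108 0.175]
((518.5352172851562, 108.23655700683594), (64.85939025878906, 41.287933349609375), 8.512855529785156)
top column 0.63 [308. 149.] 413 [62. 50. 35.] [ 0.71  -0.089  0.175]
```

>>> apply_moves:
  series: [2.5,-3.5,2,8,0,2.5,-3.5,2,8,0,2.5,-3.5,2,8,0,2.5,-3.5,2,4,0,2.5,-3.5,2,0,0]

```text
t: 1.45
position: [0.3283, 0.362, 0.332]
tool_rot: [0.0, -0.064, 0.998, 0.0]
ft_force: [0.9, -0.2, -0.1]
width: 0.0853
gripper_force: 0.0
```

View pics/ct.png

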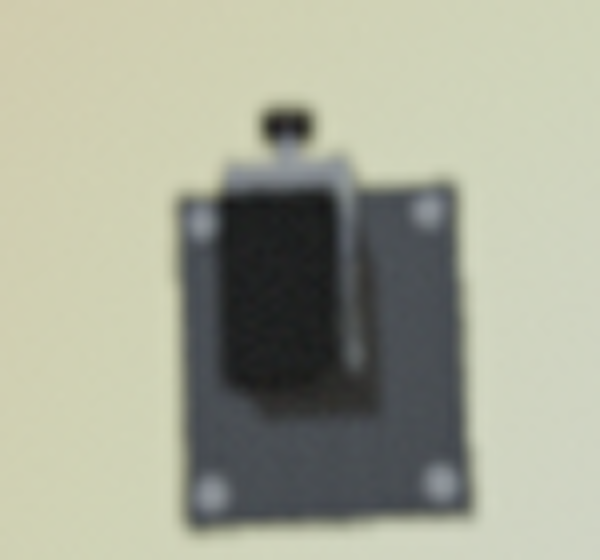

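The crop shows the head's rubber top centred on the plate and the knob toward world +x, matching the 8.5° yaw. Next I'll move above it and check with the wrist camera.

>>> apply_moves:
  series: [3.2,-4.0,-0.7,1.2,0,3.2,-4.0,-0.7,0,0,3.2,-4.0,-0.7,0,0,3.2,-4.0,-0.7,0,0,3.2,-4.0,-0.7,0,0]

```text
t: 1.95
position: [0.4835, 0.1682, 0.2972]
tool_rot: [0.0, -0.073, 0.997, 0.0]
ft_force: [0.7, 0.7, -0.4]
width: 0.0853
gripper_force: 0.0
```

>>> apply_moves:
  series: [3.0,-5.3,-1.5,0,0,0,0,-2,0,0,0,0,0,0,0]

```text
t: 2.25
position: [0.5052, 0.1265, 0.2622]
tool_rot: [-0.003, -0.072, 0.997, 0.0]
ft_force: [-1.8, 0.9, 0.5]
width: 0.0857
gripper_force: 0.0
```

Run:
```python
from h import *
s=monitor.sense(); print(s["position"],s["tool_rot"],s["ft_force"])
m=imaging.camera_model("wrist"); im=imaging.camera("wrist"); save(im,"w1.png")
for r in masks_of("column","wrist")[:2]:
    p=r["pixels"]; ys,xs=np.nonzero(p)
    w=np.array([at_z(m,q,.175)[:2] for q in zip(xs,ys)]).astype(np.float32)*1000
    print(r["score"],p.sum(),im[p].mean(0),cv2.minAreaRect(w))
for l,z in[("column",.175),("guide_top",.136),("latch_block",.12)]:
    for r in landmark_of(l,"wrist")[:2]: print(l,r["score"],r["xy"],at_z(m,r["xy"],z))
```

```text
[0.50517824 0.12646818 0.26224783] [-2.97198388e-03 -7.21388290e-02  9.97390131e-01  2.87849921e-04] [-1.81419426  0.87209974  0.46749424]
0.75 3804 [30.49132492 29.80625657 26.14405889] ((516.0706176757812, 108.35659790039062), (69.593994140625, 39.24341583251953), 10.349584579467773)
0.69 328 [47.02134146 19.38414634  6.68292683] ((675.310791015625, -92.53195190429688), (14.397721290588379, 47.618995666503906), 53.712100982666016)
column 0.78 [226.9, 218.8] [0.52060531 0.10947722 0.175     ]
```

View pics/w1.png

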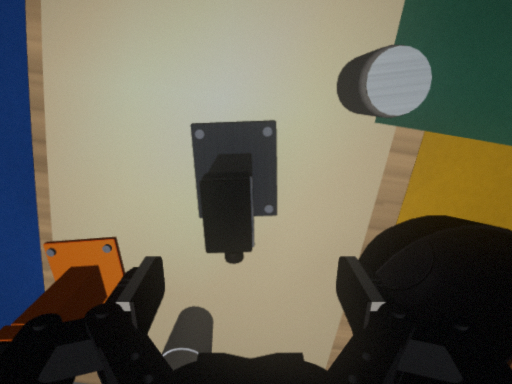

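The wrist view shows the head at about (228,210), the plate behind it, and the fingers open on both sides, with the tin, cup and shell well clear.

>>> apply_moves:
  series: [0,0,0,0,0,0,0,0,0,0]

```text
t: 2.7
position: [0.5064, 0.1283, 0.266]
tool_rot: [0.001, -0.074, 0.997, -0.0]
ft_force: [-0.6, 0.2, -0.1]
width: 0.0855
gripper_force: 0.0
```

Run:
```python
from h import *
m=imaging.camera_model("wrist"); im=imaging.camera("wrist")
s=monitor.sense(); print(s["position"],s["tool_rot"],s["ft_force"])
for r in masks_of("column","wrist")[:2]:
    p=r["pixels"]; ys,xs=np.nonzero(p)
    w=np.array([at_z(m,q,.175)[:2] for q in zip(xs,ys)]).astype(np.float32)*1000
    print(r["score"],p.sum(),im[p].mean(0),cv2.minAreaRect(w))
# plate edges
for r in masks_of("stand","wrist")[:2]:
    p=r["pixels"]; ys,xs=np.nonzero(p)
    w=np.array([at_z(m,q,.01)[:2] for q in zip(xs,ys)]).astype(np.float32)*1000
    print(r["score"],p.sum(),im[p].mean(0),cv2.minAreaRect(w))
for r in landmark_of("column","wrist")[:2]: print(r["score"],r["xy"],at_z(m,r["xy"],.175))
```

```text
[0.5063985  0.12816632 0.26576377] [ 4.18202181e-04 -7.39250855e-02  9.97263710e-01 -2.34224349e-05] [ 0.69209197 -0.67746204 -0.54411895]
0.65 3739 [30.77801551 30.17357582 26.51083177] ((516.6812744140625, 108.66456604003906), (69.06465148925781, 40.62019348144531), 10.483150482177734)
0.63 517 [43.32301741 18.68858801  6.70599613] ((678.5879516601562, -92.25273132324219), (18.623249053955078, 62.666812896728516), 54.64996337890625)
0.57 9322 [42.87738683 43.31001931 42.46374169] ((554.5139770507812, 115.36634063720703), (201.1031494140625, 108.11019134521484), 10.728914260864258)
0.97 [11.8, 358.5] [ 0.71422465 -0.0914846   0.175     ]
0.76 [225.0, 212.5] [0.51885816 0.10901441 0.175     ]
```

Run:
```python
from h import *
m=imaging.camera_model("top")
P=[at_z(m,q,.012)[:2] for q in[(215.2,202.7),(243.5,201.2),(216.2,236.9),(245,235.2)]]
print(np.round(P,4),np.mean(P,0))
a=lambda d:np.degrees(np.arctan2(d[1],d[0]))
print(a(P[0]-P[2]),a(P[1]-P[3]),a(P[0]-P[1])-90,a(P[2]-P[3])-90)
m=imaging.camera_model("wrist")
im=cv2.cvtColor(imaging.camera("wrist"),cv2.COLOR_RGB2GRAY)
def ref(x,y):
    w=im[y-7:y+8,x-7:x+8].astype(float); w=np.clip(w-w.max()*.75,0,None); g=np.mgrid[-7:8,-7:8]; return x+(g[1]*w).sum()/w.sum(),y+(g[0]*w).sum()/w.sum()
q=[ref(*c) for c in[(199,133),(267,131),(269,209)]];print(q)
P=[at_z(m,c,.012)[:2] for c in q]; print(np.round(P,4),(P[0]+P[2])/2,a(P[2]-P[1]),a(P[1]-P[0])-90)
```

```text
[[0.5632 0.1614]
 [0.5785 0.0763]
 [0.4607 0.143 ]
 [0.4765 0.0582]] [0.51969884 0.10971802]
10.179888932426392 10.10357370512138 10.17354671258245 10.577014133338551
[(np.float64(198.63932399010716), np.float64(131.01195383347073)), (np.float64(266.313158922296), np.float64(128.67395548613823)), (np.float64(269.4401572868027), np.float64(214.66355369869746))]
[[0.4769 0.0567]
 [0.4613 0.1422]
 [0.5773 0.1659]] [0.52710136 0.11128856] 11.551525486236917 10.350821975512417
```

>>> apply_moves:
  series: [1.26,-1.87,0,1.8,0,0,0,-3.0,0,0,0,0,-3.0,0,0,0,0,-3.0,0,0,0,0,-1.5,0,0]

```text
t: 3.45
position: [0.5172, 0.1089, 0.1572]
tool_rot: [-0.002, -0.089, 0.996, 0.0]
ft_force: [-0.4, 0.2, -0.5]
width: 0.0854
gripper_force: 0.0
```

>>> apply_moves:
  series: [0,0,-1.5,0,0,0,0,0,0,0,0,0,0,0,0]

```text
t: 3.75
position: [0.519, 0.109, 0.1455]
tool_rot: [-0.0, -0.089, 0.996, 0.0]
ft_force: [0.7, -0.8, 0.3]
width: 0.0855
gripper_force: 0.0
```

Now close. At z = 0.1455 the grasp point is about 0.164, within the head.

>>> apply_moves:
  series: [0,0,0,0,0.3,0,0,0,0,0.5,0,0,0,0,1,0,0,0,0,1,0,0,0,0,1]
  force: 40

```text
t: 4.25
position: [0.5194, 0.109, 0.1461]
tool_rot: [0.001, -0.089, 0.996, -0.0]
ft_force: [-2.0, -0.7, 5.9]
width: 0.0395
gripper_force: 42.1
```

>>> apply_moves:
  series: [0,0,0,0,1,0,0,0,0,1]

```text
t: 4.45
position: [0.5194, 0.109, 0.1461]
tool_rot: [0.001, -0.089, 0.996, -0.0]
ft_force: [-1.8, -1.0, 5.3]
width: 0.0394
gripper_force: 42.2
```

>>> apply_moves:
  series: [0,0,0.1,0,1,0,0,0.1,0,1]
  force: 60

```text
t: 4.65
position: [0.5194, 0.109, 0.1467]
tool_rot: [0.001, -0.089, 0.996, -0.0]
ft_force: [5.2, -0.2, -3.9]
width: 0.0392
gripper_force: 60.8
```

>>> apply_moves:
  series: [0,0,0.1,0,1,0,0,0.1,0,1]

```text
t: 4.85
position: [0.5194, 0.109, 0.1488]
tool_rot: [0.001, -0.089, 0.996, -0.0]
ft_force: [5.4, -0.4, -4.2]
width: 0.0391
gripper_force: 60.8
```

>>> apply_moves:
  series: [0,0,0.1,0,1]

```text
t: 4.95
position: [0.5194, 0.109, 0.1498]
tool_rot: [0.001, -0.089, 0.996, -0.0]
ft_force: [5.2, 0.5, -5.0]
width: 0.0392
gripper_force: 60.8
```

>>> apply_moves:
  series: [0,0,0.1,0,1]

```text
t: 5.05
position: [0.5194, 0.109, 0.1508]
tool_rot: [0.001, -0.089, 0.996, -0.0]
ft_force: [5.7, 0.9, -5.3]
width: 0.0391
gripper_force: 60.8
```

>>> apply_moves:
  series: [0,0,0,0,1,0,0,0,0,1]

```text
t: 5.25
position: [0.5194, 0.109, 0.151]
tool_rot: [0.0, -0.089, 0.996, -0.0]
ft_force: [5.3, -0.2, -4.6]
width: 0.0392
gripper_force: 60.9
```

>>> apply_moves:
  series: [0,0,0.1,0,1,0,0,0.1,0,1,0,0,0.1,0,1]

```text
t: 5.55
position: [0.5194, 0.109, 0.1539]
tool_rot: [0.001, -0.089, 0.996, -0.0]
ft_force: [5.3, -0.0, -5.0]
width: 0.0392
gripper_force: 60.9
```

>>> apply_moves:
  series: [0,0,0.1,0,1]

```text
t: 5.65
position: [0.5194, 0.109, 0.1549]
tool_rot: [0.0, -0.089, 0.996, -0.0]
ft_force: [5.1, 0.3, -5.5]
width: 0.0391
gripper_force: 60.9
```

>>> apply_moves:
  series: [0,0,0.1,0,1]

```text
t: 5.75
position: [0.5194, 0.109, 0.1559]
tool_rot: [0.0, -0.089, 0.996, -0.0]
ft_force: [6.3, 0.4, -5.8]
width: 0.039
gripper_force: 60.9
```

>>> apply_moves:
  series: [0,0,0.1,0,1]

```text
t: 5.85
position: [0.5194, 0.109, 0.1569]
tool_rot: [0.001, -0.089, 0.996, -0.0]
ft_force: [5.2, 0.3, -5.1]
width: 0.039
gripper_force: 60.9
```

>>> apply_moves:
  series: [0,0,0.1,0,1]

```text
t: 5.95
position: [0.5194, 0.109, 0.1579]
tool_rot: [0.001, -0.089, 0.996, -0.0]
ft_force: [5.6, -0.2, -4.2]
width: 0.0393
gripper_force: 60.9
```

>>> apply_moves:
  series: [0,0,0.1,0,1]

```text
t: 6.05
position: [0.5194, 0.109, 0.1589]
tool_rot: [0.001, -0.089, 0.996, -0.0]
ft_force: [5.4, 0.6, -4.0]
width: 0.0392
gripper_force: 60.9
```

>>> apply_moves:
  series: [0,0,0.1,0,1]

```text
t: 6.15
position: [0.5194, 0.109, 0.1599]
tool_rot: [0.001, -0.089, 0.996, -0.0]
ft_force: [4.8, -0.4, -5.0]
width: 0.0393
gripper_force: 60.9
```

>>> apply_moves:
  series: [0,0,0.1,0,1]

```text
t: 6.25
position: [0.5194, 0.109, 0.1609]
tool_rot: [0.001, -0.089, 0.996, -0.0]
ft_force: [5.3, 0.2, -5.2]
width: 0.0394
gripper_force: 60.9
```

>>> apply_moves:
  series: [0,0,0.1,0,1]

```text
t: 6.35
position: [0.5193, 0.109, 0.1619]
tool_rot: [0.0, -0.089, 0.996, -0.0]
ft_force: [5.9, -0.8, -5.5]
width: 0.0389
gripper_force: 60.9
```

>>> apply_moves:
  series: [0,0,0.1,0,1]

```text
t: 6.45
position: [0.5194, 0.109, 0.1629]
tool_rot: [0.0, -0.089, 0.996, -0.0]
ft_force: [6.2, -0.3, -5.4]
width: 0.0389
gripper_force: 60.9
```

>>> apply_moves:
  series: [0,0,0.1,0,1]

```text
t: 6.55
position: [0.5194, 0.109, 0.1639]
tool_rot: [0.001, -0.089, 0.996, -0.0]
ft_force: [5.0, -0.1, -4.8]
width: 0.0388
gripper_force: 60.9
```

>>> apply_moves:
  series: [0,0,0.1,0,1]

```text
t: 6.65
position: [0.5194, 0.109, 0.1649]
tool_rot: [0.001, -0.089, 0.996, -0.0]
ft_force: [5.7, 1.0, -4.9]
width: 0.0392
gripper_force: 60.9
```

>>> apply_moves:
  series: [0,0,0.1,0,1]

```text
t: 6.75
position: [0.5194, 0.109, 0.1659]
tool_rot: [0.001, -0.089, 0.996, -0.0]
ft_force: [5.9, -0.5, -5.8]
width: 0.0389
gripper_force: 60.9
```

>>> apply_moves:
  series: [0,0,0.1,0,1]

```text
t: 6.85
position: [0.5194, 0.109, 0.1669]
tool_rot: [0.001, -0.089, 0.996, -0.0]
ft_force: [4.2, -0.0, -6.2]
width: 0.0388
gripper_force: 60.9
```

>>> apply_moves:
  series: [0,0,0.1,0,1]

```text
t: 6.95
position: [0.5194, 0.109, 0.1679]
tool_rot: [0.001, -0.089, 0.996, -0.0]
ft_force: [6.0, 0.1, -6.4]
width: 0.0389
gripper_force: 60.9
```

>>> apply_moves:
  series: [0,0,0.1,0,1]

```text
t: 7.05
position: [0.5194, 0.109, 0.1689]
tool_rot: [0.001, -0.089, 0.996, -0.0]
ft_force: [5.2, 0.4, -4.4]
width: 0.0391
gripper_force: 60.9
```

Still on the smooth strip after 23 mm of lift.

>>> apply_moves:
  series: [0,0,0.1,0,1]

```text
t: 7.15
position: [0.5194, 0.109, 0.1699]
tool_rot: [0.0, -0.089, 0.996, -0.0]
ft_force: [5.7, 0.7, -5.0]
width: 0.0387
gripper_force: 60.9
```

>>> apply_moves:
  series: [0,0,0.1,0,1]

```text
t: 7.25
position: [0.5194, 0.109, 0.1709]
tool_rot: [0.001, -0.089, 0.996, -0.0]
ft_force: [5.9, -0.5, -5.4]
width: 0.039
gripper_force: 60.9
```

>>> apply_moves:
  series: [0,0,0.1,0,1]

```text
t: 7.35
position: [0.5194, 0.109, 0.1719]
tool_rot: [0.001, -0.089, 0.996, -0.0]
ft_force: [6.0, 0.4, -4.3]
width: 0.0392
gripper_force: 60.9
```

>>> apply_moves:
  series: [0,0,0.1,0,1]

```text
t: 7.45
position: [0.5194, 0.109, 0.1729]
tool_rot: [0.001, -0.089, 0.996, -0.0]
ft_force: [6.4, 0.1, -5.1]
width: 0.0391
gripper_force: 60.9
```

>>> apply_moves:
  series: [0,0,0.1,0,1]

```text
t: 7.55
position: [0.5194, 0.109, 0.1739]
tool_rot: [0.0, -0.089, 0.996, -0.0]
ft_force: [5.8, -0.3, -5.7]
width: 0.0392
gripper_force: 60.9
```

>>> apply_moves:
  series: [0,0,0.1,0,1]

```text
t: 7.65
position: [0.5194, 0.109, 0.1748]
tool_rot: [0.0, -0.089, 0.996, -0.0]
ft_force: [5.8, 0.1, -4.9]
width: 0.0391
gripper_force: 60.9
```

>>> apply_moves:
  series: [0,0,0.1,0,1]

```text
t: 7.75
position: [0.5194, 0.109, 0.1759]
tool_rot: [0.0, -0.089, 0.996, -0.0]
ft_force: [5.9, -0.1, -5.4]
width: 0.0383
gripper_force: 60.9
```

>>> apply_moves:
  series: [0,0,0.1,0,1]

```text
t: 7.85
position: [0.5194, 0.109, 0.1769]
tool_rot: [0.001, -0.089, 0.996, -0.0]
ft_force: [4.7, 0.0, -4.4]
width: 0.0391
gripper_force: 60.9
```

>>> apply_moves:
  series: [0,0,0.1,0,1]

```text
t: 7.95
position: [0.5194, 0.109, 0.1779]
tool_rot: [0.0, -0.089, 0.996, -0.0]
ft_force: [6.4, 0.2, -5.5]
width: 0.039
gripper_force: 60.9
```

>>> apply_moves:
  series: [0,0,0.1,0,1]

```text
t: 8.05
position: [0.5194, 0.109, 0.1789]
tool_rot: [0.001, -0.089, 0.996, -0.0]
ft_force: [6.4, -1.0, -4.7]
width: 0.0388
gripper_force: 60.9
```

>>> apply_moves:
  series: [0,0,0.1,0,1]

```text
t: 8.15
position: [0.5194, 0.109, 0.1798]
tool_rot: [0.0, -0.089, 0.996, -0.0]
ft_force: [5.8, 0.5, -6.1]
width: 0.0391
gripper_force: 60.9
```

>>> apply_moves:
  series: [0,0,0.1,0,1]

```text
t: 8.25
position: [0.5194, 0.109, 0.1804]
tool_rot: [0.001, -0.089, 0.996, 0.0]
ft_force: [9.0, 0.6, -10.9]
width: 0.0391
gripper_force: 61.5
```

>>> apply_moves:
  series: [0,0,0.1,0,1]

```text
t: 8.35
position: [0.5193, 0.109, 0.1808]
tool_rot: [0.001, -0.089, 0.996, 0.0]
ft_force: [10.2, -0.1, -12.7]
width: 0.0392
gripper_force: 61.9
```

>>> apply_moves:
  series: [0,0,0.1,0,1]

```text
t: 8.45
position: [0.5193, 0.109, 0.1814]
tool_rot: [0.0, -0.089, 0.996, 0.0]
ft_force: [10.5, 1.4, -14.0]
width: 0.0392
gripper_force: 61.9
```

>>> apply_moves:
  series: [0,0,0.1,0,1]

```text
t: 8.55
position: [0.5193, 0.109, 0.1823]
tool_rot: [0.0, -0.089, 0.996, 0.0]
ft_force: [11.5, -0.0, -14.1]
width: 0.0391
gripper_force: 62.0
```

>>> apply_moves:
  series: [0,0,0.1,0,1]

```text
t: 8.65
position: [0.5194, 0.109, 0.1839]
tool_rot: [0.0, -0.089, 0.996, 0.0]
ft_force: [6.4, 0.3, -6.6]
width: 0.039
gripper_force: 62.8
```

The first tooth has been met at 0.180–0.183. Next click is imminent.

>>> apply_moves:
  series: [0,0,0.05,0,1]

```text
t: 8.75
position: [0.5194, 0.109, 0.1857]
tool_rot: [0.0, -0.089, 0.996, -0.0]
ft_force: [2.2, -0.0, 3.1]
width: 0.0391
gripper_force: 63.9
```

>>> apply_moves:
  series: [0,0,0.05,0,1]

```text
t: 8.85
position: [0.5194, 0.109, 0.1863]
tool_rot: [0.0, -0.089, 0.996, -0.0]
ft_force: [6.5, 0.3, -3.7]
width: 0.039
gripper_force: 63.1
```

>>> apply_moves:
  series: [0,0,0.05,0,1]

```text
t: 8.95
position: [0.5194, 0.109, 0.1866]
tool_rot: [0.001, -0.089, 0.996, -0.0]
ft_force: [7.2, 1.3, -4.7]
width: 0.0393
gripper_force: 63.1
```

>>> apply_moves:
  series: [0,0,0.05,0,1]

```text
t: 9.05
position: [0.5194, 0.109, 0.1871]
tool_rot: [0.001, -0.089, 0.996, -0.0]
ft_force: [6.6, 0.4, -3.7]
width: 0.039
gripper_force: 63.1
```

>>> apply_moves:
  series: [0,0,0.1,0,1]

```text
t: 9.15
position: [0.5194, 0.109, 0.188]
tool_rot: [0.001, -0.089, 0.996, -0.0]
ft_force: [5.7, -0.0, -5.0]
width: 0.039
gripper_force: 63.1
```

>>> apply_moves:
  series: [0,0,0.1,0,1]

```text
t: 9.25
position: [0.5194, 0.109, 0.189]
tool_rot: [0.001, -0.089, 0.996, -0.0]
ft_force: [6.0, -0.2, -6.4]
width: 0.0392
gripper_force: 63.1
```

>>> apply_moves:
  series: [0,0,0.1,0,1]

```text
t: 9.35
position: [0.5194, 0.109, 0.1894]
tool_rot: [0.001, -0.089, 0.996, -0.0]
ft_force: [9.5, -0.1, -10.9]
width: 0.0392
gripper_force: 62.4
```

>>> apply_moves:
  series: [0,0,0.1,0,1]

```text
t: 9.45
position: [0.5193, 0.109, 0.1899]
tool_rot: [0.001, -0.089, 0.996, 0.0]
ft_force: [11.5, 0.8, -12.5]
width: 0.0392
gripper_force: 62.1
```

>>> apply_moves:
  series: [0,0,0.1,0,1]

```text
t: 9.55
position: [0.5193, 0.109, 0.1905]
tool_rot: [0.0, -0.089, 0.996, 0.0]
ft_force: [11.5, 0.6, -13.6]
width: 0.0391
gripper_force: 62.0
```

>>> apply_moves:
  series: [0,0,0.1,0,1]

```text
t: 9.65
position: [0.5194, 0.109, 0.1914]
tool_rot: [0.0, -0.089, 0.996, 0.0]
ft_force: [11.1, 0.4, -12.6]
width: 0.0389
gripper_force: 62.1
```

>>> apply_moves:
  series: [0,0,0.05,0,1]

```text
t: 9.75
position: [0.5193, 0.109, 0.1926]
tool_rot: [0.0, -0.089, 0.996, 0.0]
ft_force: [8.4, 0.1, -4.5]
width: 0.0392
gripper_force: 62.9
```

>>> apply_moves:
  series: [0,0,0.05,0,1]

```text
t: 9.85
position: [0.5194, 0.109, 0.194]
tool_rot: [0.0, -0.089, 0.996, -0.0]
ft_force: [4.6, -0.4, -2.2]
width: 0.0392
gripper_force: 63.7
```

>>> apply_moves:
  series: [0,0,0.05,0,1]

```text
t: 9.95
position: [0.5194, 0.109, 0.1951]
tool_rot: [0.0, -0.089, 0.996, -0.0]
ft_force: [4.9, -0.1, -1.9]
width: 0.0393
gripper_force: 63.5
```

>>> apply_moves:
  series: [0,0,0.05,0,1]

```text
t: 10.05
position: [0.5194, 0.109, 0.1953]
tool_rot: [0.001, -0.089, 0.996, -0.0]
ft_force: [5.9, 0.4, -4.3]
width: 0.0393
gripper_force: 63.3
```

>>> apply_moves:
  series: [0,0,0.05,0,1]

```text
t: 10.15
position: [0.5194, 0.109, 0.1956]
tool_rot: [0.001, -0.089, 0.996, -0.0]
ft_force: [5.8, -1.2, -2.9]
width: 0.0389
gripper_force: 63.3
```

>>> apply_moves:
  series: [0,0,0.05,0,1]

```text
t: 10.25
position: [0.5194, 0.109, 0.196]
tool_rot: [0.001, -0.089, 0.996, -0.0]
ft_force: [6.7, -0.3, -4.0]
width: 0.0392
gripper_force: 63.3
```

Click 1 came at about 0.186 and click 2 at about 0.195. I expect click 3 at 0.204 and click 4 at 0.213.

>>> apply_moves:
  series: [0,0,0.1,0,1,0,0,0.1,0,1]

```text
t: 10.45
position: [0.5194, 0.109, 0.198]
tool_rot: [0.001, -0.089, 0.996, -0.0]
ft_force: [8.1, 0.5, -5.6]
width: 0.0392
gripper_force: 63.2
```

>>> apply_moves:
  series: [0,0,0.1,0,1]

```text
t: 10.55
position: [0.5194, 0.109, 0.1984]
tool_rot: [0.001, -0.089, 0.996, -0.0]
ft_force: [9.9, 0.6, -11.1]
width: 0.0391
gripper_force: 62.6
```

>>> apply_moves:
  series: [0,0,0.1,0,1]

```text
t: 10.65
position: [0.5193, 0.1089, 0.1988]
tool_rot: [0.0, -0.089, 0.996, -0.0]
ft_force: [10.8, 0.1, -12.7]
width: 0.0395
gripper_force: 62.2
```

>>> apply_moves:
  series: [0,0,0.1,0,1]

```text
t: 10.75
position: [0.5193, 0.109, 0.1994]
tool_rot: [0.0, -0.089, 0.996, 0.0]
ft_force: [12.0, -0.2, -13.3]
width: 0.0389
gripper_force: 62.0
```

>>> apply_moves:
  series: [0,0,0.05,0,1]

```text
t: 10.85
position: [0.5194, 0.109, 0.2]
tool_rot: [0.0, -0.089, 0.996, 0.0]
ft_force: [11.7, 0.6, -13.1]
width: 0.0389
gripper_force: 62.1
```

>>> apply_moves:
  series: [0,0,0.05,0,1]

```text
t: 10.95
position: [0.5193, 0.109, 0.2004]
tool_rot: [0.0, -0.089, 0.996, 0.0]
ft_force: [10.8, 0.1, -12.7]
width: 0.0392
gripper_force: 62.2
```

>>> apply_moves:
  series: [0,0,0.05,0,1]

```text
t: 11.05
position: [0.5194, 0.109, 0.2014]
tool_rot: [0.0, -0.089, 0.996, 0.0]
ft_force: [8.9, 0.6, -7.2]
width: 0.0392
gripper_force: 62.8
```

>>> apply_moves:
  series: [0,0,0.05,0,1]

```text
t: 11.15
position: [0.5194, 0.109, 0.2029]
tool_rot: [0.0, -0.089, 0.996, -0.0]
ft_force: [5.1, -0.6, 1.1]
width: 0.0389
gripper_force: 63.8
```

>>> apply_moves:
  series: [0,0,0.05,0,1]

```text
t: 11.25
position: [0.5194, 0.109, 0.2041]
tool_rot: [0.001, -0.089, 0.996, -0.0]
ft_force: [4.9, -0.8, -1.2]
width: 0.0393
gripper_force: 63.5
```

>>> apply_moves:
  series: [0,0,0.05,0,1]

```text
t: 11.35
position: [0.5194, 0.109, 0.2043]
tool_rot: [0.001, -0.089, 0.996, -0.0]
ft_force: [5.8, -0.2, -5.1]
width: 0.0391
gripper_force: 63.3
```

>>> apply_moves:
  series: [0,0,0.05,0,1]

```text
t: 11.45
position: [0.5194, 0.109, 0.2046]
tool_rot: [0.001, -0.089, 0.996, -0.0]
ft_force: [6.5, 0.1, -4.9]
width: 0.0392
gripper_force: 63.3
```

>>> apply_moves:
  series: [0,0,0.05,0,1]

```text
t: 11.55
position: [0.5194, 0.109, 0.205]
tool_rot: [0.001, -0.089, 0.996, -0.0]
ft_force: [7.4, -0.2, -4.1]
width: 0.0389
gripper_force: 63.3
```

>>> apply_moves:
  series: [0,0,0.05,0,1]

```text
t: 11.65
position: [0.5194, 0.109, 0.2055]
tool_rot: [0.001, -0.089, 0.996, -0.0]
ft_force: [6.6, -0.8, -4.8]
width: 0.0395
gripper_force: 63.3
```

>>> apply_moves:
  series: [0,0,0.05,0,1]

```text
t: 11.75
position: [0.5194, 0.109, 0.206]
tool_rot: [0.001, -0.089, 0.996, -0.0]
ft_force: [7.8, -0.9, -4.6]
width: 0.0389
gripper_force: 63.3
```

Click 3 came at about 0.204. Now the fourth, stopping by about 0.2135.

>>> apply_moves:
  series: [0,0,0.1,0,1]

```text
t: 11.85
position: [0.5194, 0.109, 0.2069]
tool_rot: [0.001, -0.089, 0.996, -0.0]
ft_force: [8.1, 0.5, -5.9]
width: 0.039
gripper_force: 63.2
```

>>> apply_moves:
  series: [0,0,0.1,0,1]

```text
t: 11.95
position: [0.5193, 0.109, 0.2074]
tool_rot: [0.001, -0.089, 0.996, -0.0]
ft_force: [10.2, 0.6, -10.5]
width: 0.0389
gripper_force: 62.6
```

>>> apply_moves:
  series: [0,0,0.1,0,1]

```text
t: 12.05
position: [0.5194, 0.109, 0.2078]
tool_rot: [0.001, -0.089, 0.996, 0.0]
ft_force: [11.2, 0.8, -12.0]
width: 0.0389
gripper_force: 62.2
```

>>> apply_moves:
  series: [0,0,0.1,0,1]

```text
t: 12.15
position: [0.5193, 0.109, 0.2084]
tool_rot: [0.0, -0.089, 0.996, 0.0]
ft_force: [12.2, -0.3, -14.0]
width: 0.0394
gripper_force: 62.0
```

>>> apply_moves:
  series: [0,0,0.05,0,1]

```text
t: 12.25
position: [0.5193, 0.109, 0.2089]
tool_rot: [0.0, -0.089, 0.996, 0.0]
ft_force: [11.6, 0.5, -12.0]
width: 0.0391
gripper_force: 62.1
```

>>> apply_moves:
  series: [0,0,0.05,0,1]

```text
t: 12.35
position: [0.5194, 0.109, 0.2093]
tool_rot: [0.0, -0.089, 0.996, 0.0]
ft_force: [11.2, 0.4, -12.8]
width: 0.0388
gripper_force: 62.1
```

>>> apply_moves:
  series: [0,0,0.05,0,1]

```text
t: 12.45
position: [0.5193, 0.109, 0.2102]
tool_rot: [0.0, -0.089, 0.996, 0.0]
ft_force: [8.5, 0.5, -9.8]
width: 0.0388
gripper_force: 62.8
```

>>> apply_moves:
  series: [0,0,0.05,0,1]

```text
t: 12.55
position: [0.5194, 0.109, 0.2117]
tool_rot: [0.0, -0.089, 0.996, -0.0]
ft_force: [6.8, -0.7, -1.0]
width: 0.0389
gripper_force: 63.4
```

>>> apply_moves:
  series: [0,0,0.05,0,1]

```text
t: 12.65
position: [0.5194, 0.109, 0.213]
tool_rot: [0.001, -0.089, 0.996, -0.0]
ft_force: [5.6, -0.1, -3.0]
width: 0.0392
gripper_force: 63.4
```

>>> apply_moves:
  series: [0,0,0.05,0,1]

```text
t: 12.75
position: [0.5194, 0.109, 0.2133]
tool_rot: [0.001, -0.089, 0.996, -0.0]
ft_force: [6.6, 0.0, -3.7]
width: 0.039
gripper_force: 63.3
```

>>> apply_moves:
  series: [0,0,0.05,0,1]

```text
t: 12.85
position: [0.5194, 0.109, 0.2136]
tool_rot: [0.001, -0.089, 0.996, -0.0]
ft_force: [6.7, 0.8, -4.5]
width: 0.0392
gripper_force: 63.3
```

>>> apply_moves:
  series: [0,0,0,0,1,0,0,0,0,1]

```text
t: 13.05
position: [0.5194, 0.109, 0.2135]
tool_rot: [0.001, -0.089, 0.996, -0.0]
ft_force: [7.1, 0.4, -4.7]
width: 0.0391
gripper_force: 63.3
```

Four clicks counted and the force is back at the weight. Lowering gently now.

>>> apply_moves:
  series: [0,0,-0.03,0,1,0,0,-0.03,0,1]

```text
t: 13.25
position: [0.5194, 0.109, 0.2131]
tool_rot: [0.001, -0.089, 0.996, -0.0]
ft_force: [5.7, -0.3, -1.3]
width: 0.0388
gripper_force: 63.3
```

>>> apply_moves:
  series: [0,0,-0.03,0,1,0,0,-0.03,0,1]

```text
t: 13.45
position: [0.5194, 0.109, 0.213]
tool_rot: [0.001, -0.089, 0.996, -0.0]
ft_force: [4.6, -0.1, 0.9]
width: 0.039
gripper_force: 63.7
```

>>> apply_moves:
  series: [0,0,-0.03,0,1,0,0,-0.03,0,1]

```text
t: 13.65
position: [0.5194, 0.109, 0.2129]
tool_rot: [0.001, -0.089, 0.996, -0.0]
ft_force: [3.3, -1.1, 5.4]
width: 0.039
gripper_force: 64.2
```

>>> apply_moves:
  series: [0,0,-0.03,0,1,0,0,0,0,1]

```text
t: 13.85
position: [0.5194, 0.109, 0.2129]
tool_rot: [0.001, -0.089, 0.996, -0.0]
ft_force: [2.2, -0.6, 5.9]
width: 0.0388
gripper_force: 64.5
```

The latch carries it at 0.2129. Now I'll press to about 15 N.

>>> apply_moves:
  series: [0,0,-0.04,0,1,0,0,-0.04,0,1]

```text
t: 14.05
position: [0.5194, 0.109, 0.2127]
tool_rot: [0.001, -0.089, 0.996, -0.0]
ft_force: [0.1, -0.2, 11.3]
width: 0.0389
gripper_force: 65.0
```

>>> apply_moves:
  series: [0,0,-0.03,0,1,0,0,0,0,1]

```text
t: 14.25
position: [0.5194, 0.109, 0.2127]
tool_rot: [0.001, -0.089, 0.996, -0.0]
ft_force: [-0.4, -0.9, 11.4]
width: 0.0392
gripper_force: 65.1
```

>>> apply_moves:
  series: [0,0,-0.05,0,1,0,0,0,0,1]

```text
t: 14.45
position: [0.5194, 0.109, 0.2127]
tool_rot: [0.001, -0.089, 0.996, -0.0]
ft_force: [-0.7, -1.4, 12.4]
width: 0.0392
gripper_force: 65.4
```

>>> apply_moves:
  series: [0,0,0,0,1,0,0,0,0,1]

```text
t: 14.65
position: [0.5194, 0.109, 0.2127]
tool_rot: [0.001, -0.089, 0.996, -0.0]
ft_force: [-1.9, -0.5, 12.3]
width: 0.0391
gripper_force: 65.4
```

>>> apply_moves:
  series: [0,0,-0.06,0,1,0,0,0,0,1]

```text
t: 14.85
position: [0.5194, 0.109, 0.2126]
tool_rot: [0.001, -0.089, 0.996, -0.0]
ft_force: [-3.1, -1.4, 15.6]
width: 0.0392
gripper_force: 65.8
```

>>> apply_moves:
  series: [0,0,0,0,1]

```text
t: 14.95
position: [0.5194, 0.109, 0.2126]
tool_rot: [0.001, -0.089, 0.996, -0.0]
ft_force: [-2.8, -1.9, 16.0]
width: 0.0391
gripper_force: 65.8
```

>>> apply_moves:
  series: [0,0,0,0,1,0,0,0,0,1,0,0,0,0,1,0,0,0,0,1,0,0,0,0,1]

```text
t: 15.45
position: [0.5194, 0.109, 0.2126]
tool_rot: [0.001, -0.089, 0.996, -0.0]
ft_force: [-2.5, -1.1, 14.6]
width: 0.0393
gripper_force: 65.8
```

>>> apply_moves:
  series: [0,0,0.05,0,1,0,0,0.05,0,1,0,0,0.05,0,1,0,0,0,0,1]

```text
t: 15.85
position: [0.5194, 0.109, 0.2127]
tool_rot: [0.001, -0.089, 0.996, -0.0]
ft_force: [0.0, -0.4, 8.3]
width: 0.0395
gripper_force: 64.8
```

>>> apply_moves:
  series: [0,0,0.05,0,1,0,0,0.04,0,1,0,0,0,0,1]

```text
t: 16.15
position: [0.5194, 0.109, 0.2128]
tool_rot: [0.001, -0.089, 0.996, -0.0]
ft_force: [3.6, 0.1, 5.8]
width: 0.039
gripper_force: 64.5
```

>>> apply_moves:
  series: [0,0,0,0,0.6,0,0,0,0,0.3,0,0,0,0,0,0,0,0,0,0,0,0,0,0,0]

```text
t: 16.65
position: [0.5183, 0.1091, 0.2111]
tool_rot: [-0.001, -0.089, 0.996, 0.0]
ft_force: [0.5, -0.5, 0.2]
width: 0.0852
gripper_force: 0.0
```

>>> apply_moves:
  series: [0,0,0,0,0,0,0,0,0,0,0,0,0,0,0]

```text
t: 16.95
position: [0.5189, 0.109, 0.2118]
tool_rot: [-0.0, -0.089, 0.996, 0.0]
ft_force: [0.3, -0.4, -0.0]
width: 0.0855
gripper_force: 0.0
```

Released with no contact. Next I'll back off straight up and check.

>>> apply_moves:
  series: [0,0,2,0,0,0,0,3,0,0,0,0,3,0,0,0,0,3,0,0,0,0,0,0,0]

```text
t: 17.45
position: [0.5211, 0.109, 0.3272]
tool_rot: [0.005, -0.089, 0.996, -0.001]
ft_force: [1.1, -0.0, 0.2]
width: 0.0852
gripper_force: 0.0
```

Run:
```python
from h import *
a=imaging.camera("scene"); m=imaging.camera_model("scene")
r=[x for x in landmark_of("column","scene") if abs(x["xy"][0]-285)<25][:1]
for z in(.175,.242): print(z,proj(m,[.519,.1095,z]))
print([(x["score"],x["xy"]) for x in r])
o=cv2.cvtColor(cv2.imread("pics/scene0.png"),cv2.COLOR_BGR2RGB)
f=lambda i:cv2.resize(i[130:250,180:350],(400,282),interpolation=cv2.INTER_CUBIC)
save(np.vstack([np.hstack([f(o),f(a)]),np.hstack([cv2.resize(o,(400,300)),cv2.resize(a,(400,300))])]),"end.png")
```

```text
0.175 [285.58327525 176.49248898]
0.242 [286.70522251 156.14740073]
[(0.95, [285.5, 159.1])]
```

View pics/end.png

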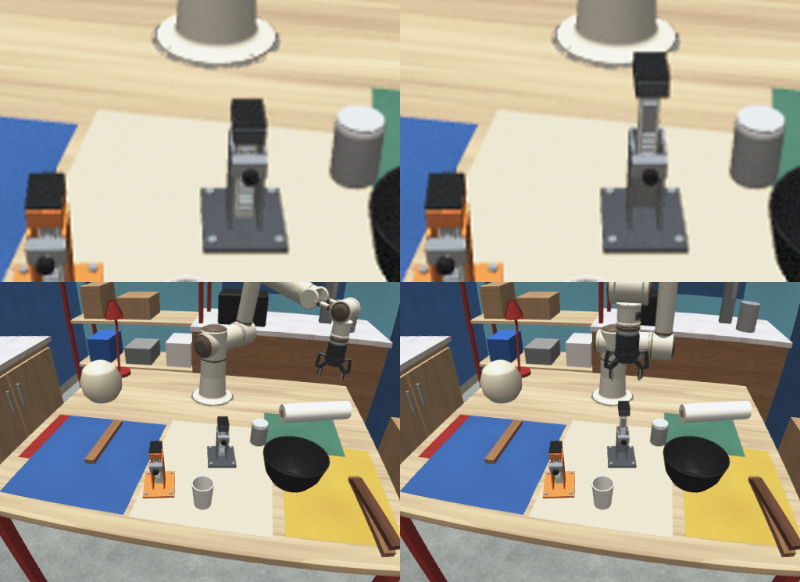

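The head now stands raised at (285,159), about 21 px higher than before, which matches the expected 67 mm. Nothing else has moved and the gripper is clear.

```bash
python3 -c "
from workcell import arm; print(arm.sign_off())"
```

```text
the job is handed in; nothing more can be done
None
```

The prop is set and handed in: I counted four clicks by feel, lowered the head until the latch carried it, and it held a push of about 15 N for over half a second before I let go; nothing else on the bench moved.

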